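# Reload the UV lens cleaner and start it

### The arm

A 6-joint arm with a two-finger parallel gripper is mounted at the origin on the work surface. World frame = base frame: x ahead of the robot, y to its left, z up, the work surface at z = 0. Lengths are in m, angles in degrees, forces in N, time in s.
With the tool pointing down it reaches from about 0.325 to 0.85 m from the base axis. Payload 15.5 kg.
Tool frame: the origin (TCP) lies at the very end of the fingers, on their centre line; the grasp point (between the pads) lies arm.grip_depth behind it (arm.grip_depth is the distance from the TCP to the grasp point, in m); z points along the fingers, y is the direction in which the jaws open and shut (so a half turn about z gives the same grasp; the last joint's range is limited). The gripper opens to 91 mm and grips with 3 to 60 N. Pads are 32 mm wide; open, the fingers measure 118 mm over their backs; the gripper's body (76 mm by 178 mm) begins 60 mm behind the grasp point.
Start: joints at [70.961, 28.281, 77.091, -0, 74.628, -5.472], TCP at [0.147, 0.608, 0.214] pointing down, gripper open.
Joint ranges: [-166.48, 166.48], [-47.26, 123.95], [12.59, 153.08], [-70.14, 250.14], [6.76, 159.57], [-176.63, 176.63]. Speed limits (degrees/s): [108.29, 108.29, 147.25, 172.46, 172.46, 172.46].

### API

Orientations are given as a 3x3 rotation matrix whose columns are the frame's x, y, z axes.
In Python, from rig import arm gives the robot as it stands. Calls block until the motion is done:
- arm.move_to(position, orientation): joint-space move of the TCP to a pose.
- arm.move_l(position, orientation=None, feed=0.15): straight line of the TCP; orientation=None keeps the orientation; feed is the mean speed in m/s.
- arm.move_joints(angles): joint-space move.
- arm.grip(opening): finger opening in m; the grip force is fixed at half the most; returns when the fingers have stopped.
- arm.sleep(seconds).
- arm.solve_ik(position, orientation): joint angles nearest the present ones, or None.
- arm.snapshot(name): name is "side" or "top"; returns the picture (420x560x3 uint8, red, green, blue); there is no depth.
- arm.get_calibration(name): a dict with "intrinsics" (3x3 intrinsics, pixels), "k1" (the pictures are not rectified: a ray, as slopes to the right and down, at radius r is drawn at 1 + k1 r^2 times it, then the intrinsics apply), "cam_to_world" (4x4, takes a point from camera to world coordinates). Camera axes: x right, y down, z forward; pixel columns grow to the right and rows downward; lengths in m; the calibration is good to about 2 mm. A picture is of the moment at which its call begins. get_calibration takes no time and is no camera call.
A pose or a line that the arm cannot do raises arm.Unreachable and nothing moves.
- arm.sign_off(): hands the job in, once; it reports no verdict.
Readings, each from a call of its own:
- arm.current_t(): time.
- arm.current_joint_positions(): joint angles.
- arm.current_dq(): joint speeds.
- arm.current_tau(): joint torques, N m.
- arm.current_ee_pos(): TCP position.
- arm.current_tool_rot(): TCP orientation.
- arm.current_force(): force on the tool from outside, world axes, zero at the start.
- arm.current_torque(): the same for the moment, N m.
- arm.current_width(): finger opening in m.
Only numpy, scipy, OpenCV 4.12 (cv2) and the standard library are available. Lean on these libraries where they do the work, as an engineer would, in place of code of your own. Each camera call takes 0.05 s, during which the arm holds its last target.

### The job

Reload the UV cleaner: slide its amber guard fully open, pull the tray out to its stop, take out the cleaned lenses in black mounts and lay them flat on the white pad, and lay every glass blank from the blue mat flat in the tray with no more than one to a compartment. Then push the tray fully home, slide the guard fully shut and press the green start button. Never press start while the guard is open, and leave the other things on the bench where they are.

Things in the scene. Friction and masses are not known exactly. Their poses are not given: they have to be found in the camera images.
- cleaner: White low UV cleaner with a blue stripe, fixed; roof 120 high. Origin on the bench below the middle of the chamber's front face; x points into the machine, y along the guard's opening travel. In mm: chamber (tray inside, solid roof) y -100..100, x 0..280; ledge 64 high in front, x -95..0; the open guard parks at y 105..315; control pod y -184..-104, x -90..280, 120 high.
- guard (a joint): The guard: an amber see-through L-section window (front sheet 86 in front of the chamber face, flap on top at 125 to 130 high, end cheeks), 208 wide, sliding sideways on two tracks along the cleaner's +y. 0 = fully shut (covers the tray's front and handle), 0.21 m = fully open, at its stop. May start a little ajar. About 2 N of friction, stays where left.
- guard_handle (a point): Middle of the guard's black bar handle, on top of the flap. The bar is 12 thick, runs along the cleaner's x (about 70 long between two legs), its centre 40 above the flap's top face (170 above the bench). With the guard shut it is at x -35, y -30 in the cleaner frame. Site axes are the cleaner's axes.
- tray (a joint): The steel tray on runners; slides out of the chamber towards the cleaner's front (-x of the cleaner). 0 = fully home, 0.185 m = pulled out to its stop. About 2 N of friction, stays where left.
- tray_handle (a point): Middle of the tray's steel bar handle: bar 10 thick, 80 long along the cleaner's y, its centre 40 in front of the tray's blue front panel and 106 above the bench; the legs to the panel are at its ends. With the tray home it is at x -40, y 0 in the cleaner frame. Reachable from above once the guard is open. Site axes are the cleaner's axes.
- tray_floor (a point): Centre of the tray's floor, on its upper face, 70 above the bench; axes as the cleaner's. The floor is 156 (x) by 178 (y), has a rim and a cross of dividers 3 thick and 6 high, making 2 x 2 compartments, each about 73 by 84 clear, their centres at x +-38, y +-44 from this point; the front panel (6 thick, 42 above the floor, 196 wide) stands along its -x edge.
- blank0: A clear pale-aqua glass lens blank: plain disc 52 in diameter, 22 thick, 115 g, lying on the blue mat (3 thick). Origin at its centre (11 above its underside), z along its axis. Some are absent (None) in some runs.
- blank1: A clear pale-aqua glass lens blank: plain disc 52 in diameter, 22 thick, 115 g, lying on the blue mat (3 thick). Origin at its centre (11 above its underside), z along its axis. Some are absent (None) in some runs.
- blank2: A clear pale-aqua glass lens blank: plain disc 52 in diameter, 22 thick, 115 g, lying on the blue mat (3 thick). Origin at its centre (11 above its underside), z along its axis. Some are absent (None) in some runs.
- start (a joint): Travel of the start button, 0 = up, 0.006 m = fully down (spring, about 5 N); it comes up again by itself.
- start_top (a point): Centre of the top face of the round green start button (30 across) on the control pod, pressed straight down.
- mat: The blue lint-free mat, 210 (x) by 235 (y) by 3, fixed; origin at the centre of its underside.
- mount0: A cleaned lens in its black mount: plain disc 52 in diameter, 22 thick, 90 g, green-coated glass on top, left lying in the tray (in the front -y or the rear +y compartment) from the last run. Origin at its centre (11 above its underside), z along its axis. One of the two is absent (None) in some runs.
- mount1: A cleaned lens in its black mount: plain disc 52 in diameter, 22 thick, 90 g, green-coated glass on top, left lying in the tray (in the front -y or the rear +y compartment) from the last run. Origin at its centre (11 above its underside), z along its axis. One of the two is absent (None) in some runs.
- pad: The white foam pad for cleaned lenses, 110 (x) by 170 (y) by 4, fixed on the bench; room for two side by side along y. Origin at the centre of its underside.
- gauge_ring0: Large steel gauge ring, 72 across, 12 high, on the white foam block (40 high); loose, not part of the job: leave it alone. Origin at the centre of its underside.
- gauge_ring1: Small steel gauge ring, 48 across, 12 high, on the white foam block (40 high); loose, not part of the job: leave it alone. Origin at the centre of its underside.
- loupe: Black eye loupe, 36 across, 34 high, standing on the mat among the blanks; loose, not part of the job: leave it alone. Origin at the centre of its underside.
- blower: Red dust blower, 56 across, 90 high; loose, not part of the job: leave it alone. Origin at the centre of its underside.
- driver: Blue-handled screwdriver, 150 long, lying on the bench; loose, not part of the job: leave it alone.
- pot: White ceramic pot, 70 across, 60 high; loose, not part of the job: leave it alone. Origin at the centre of its underside.

How it is judged:
By the outcome, as a careful person would: the job done as asked, in the order asked, and still so for the second after the job is handed in, with the robot touching nothing.
Of blank0, blank1, blank2 only 2 to 3 are there at a start; the rules pass over those that are not, and their reading is None.
Of mount0, mount1 only 1 to 2 are there at a start; the rules pass over those that are not, and their reading is None.
At some moment in a run one of blank0, blank1, blank2, mount0, mount1 may be knocked a few centimetres aside while the robot is not near it.
Once in a run the grip may slacken for a moment while it holds something.
It also fails if it takes over 210 s, if anything falls off the work surface, if the arm or the gripper's body presses on something with over 40 N, if the wrist force passes 120 N, or if a joint passes its speed limit or range.

## Working session

There is one attempt and no reset: what is moved stays moved. The work goes in short steps, each a Python script; the robot and the scene stay as the last script left them, time stands still between calls to the robot, and variables do not carry over. Pictures are saved under pics/ and viewed, and the job is handed in when it is done.

```bash
ls; mkdir -p pics; python3 - <<'E'
from rig import arm
import cv2,numpy as np
for n in("top","side"):
    im=arm.snapshot(n); cv2.imwrite(f"pics/{n}0.png",im[:,:,::-1])
    c=arm.get_calibration(n); print(n,c)
print(arm.current_t(),arm.grip_depth,arm.current_tool_rot())
E
```

```text
pics
top {'intrinsics': array([[395.43861381,   0.        , 275.00527474],
       [  0.        , 395.43861381, 213.02693797],
       [  0.        ,   0.        ,   1.        ]]), 'k1': -0.004363853537855468, 'cam_to_world': array([[ 1.94962276e-02, -9.90393662e-01,  1.36895187e-01,
         4.20256569e-01],
       [-9.99809828e-01, -1.93744583e-02,  2.22198679e-03,
         3.17865470e-03],
       [ 4.51628442e-04, -1.36912473e-01, -9.90583046e-01,
         1.16405613e+00],
       [ 0.00000000e+00,  0.00000000e+00,  0.00000000e+00,
         1.00000000e+00]])}
side {'intrinsics': array([[440.00623255,   0.        , 272.02227071],
       [  0.        , 440.00623255, 211.63897822],
       [  0.        ,   0.        ,   1.        ]]), 'k1': -0.08741917975389608, 'cam_to_world': array([[-0.96673667, -0.15802177,  0.20112018,  0.22799125],
       [-0.25570836,  0.61489307, -0.74600251,  1.14974388],
       [-0.00578277, -0.7726161 , -0.63484717,  1.10170837],
       [ 0.        ,  0.        ,  0.        ,  1.        ]])}
0.1 0.0188 [[-9.72098288e-01  2.34573675e-01 -3.30339524e-04]
 [ 2.34573895e-01  9.72097722e-01 -1.05214805e-03]
 [ 7.43160645e-05 -1.10028035e-03 -9.99999392e-01]]
```

View pics/top0.png

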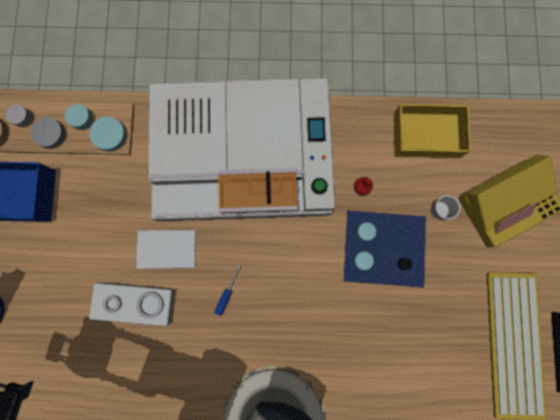

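View pics/side0.png

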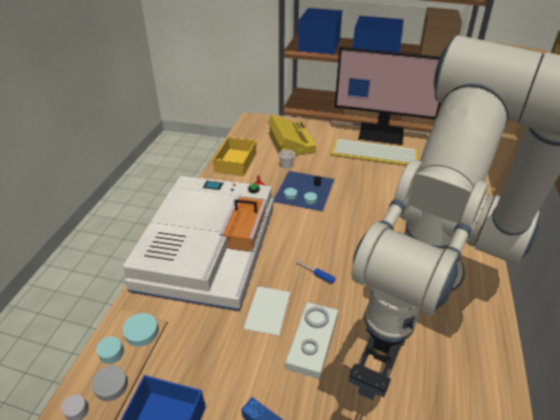

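```bash
cat > h.py <<'E'
from rig import arm
import cv2,numpy as np
CAL={n:arm.get_calibration(n) for n in("top","side")}
def ray(n,u,v):
    c=CAL[n];K=c["intrinsics"];k1=c["k1"]
    d=np.array([(u-K[0,2])/K[0,0],(v-K[1,2])/K[1,1]]);s=d.copy()
    for _ in range(20): s=d/(1+k1*(s@s))
    T=c["cam_to_world"]; return T[:3,3],T[:3,:3]@np.array([s[0],s[1],1])
def onz(n,u,v,z):
    o,d=ray(n,u,v); return o+d*(z-o[2])/d[2]
def proj(n,p):
    c=CAL[n];K=c["intrinsics"];T=c["cam_to_world"]
    q=T[:3,:3].T@(np.array(p,float)-T[:3,3]);s=q[:2]/q[2];s=s*(1+c["k1"]*(s@s))
    return np.array([K[0,0]*s[0]+K[0,2],K[1,1]*s[1]+K[1,2]])
def snap(n,name,crop=None,f=1):
    im=arm.snapshot(n)[:,:,::-1].copy()
    o=im
    if crop: u0,v0,u1,v1=crop;o=im[v0:v1,u0:u1]
    cv2.imwrite("pics/"+name,cv2.resize(o,None,fx=f,fy=f,interpolation=cv2.INTER_CUBIC)); return im
def blobs(im,lo,hi,roi=None,amin=20):
    hsv=cv2.cvtColor(im,cv2.COLOR_BGR2HSV);m=cv2.inRange(hsv,np.array(lo),np.array(hi))
    if roi: z=np.zeros_like(m);u0,v0,u1,v1=roi;z[v0:v1,u0:u1]=1;m=m*z
    n,l,s,c=cv2.connectedComponentsWithStats(m)
    return [(c[i].round(2),s[i]) for i in range(1,n) if s[i][4]>=amin]
def rot(a): # tool down, tool y axis (jaw) along heading a deg in world xy
    a=np.radians(a);y=np.array([np.cos(a),np.sin(a),0]);z=np.array([0,0,-1.]);return np.c_[np.cross(y,z),y,z]
E
python3 - <<'E'
import cv2
im=cv2.imread("pics/top0.png")
cv2.imwrite("pics/c1.png",cv2.resize(im[70:230,140:340],None,fx=4,fy=3.75*4/3.75,interpolation=cv2.INTER_CUBIC)[:600])
from h import *
print(blobs(im,(75,30,120),(100,140,255),(340,205,430,290)))
print("green",blobs(im,(50,80,40),(80,255,255),(300,170,340,200)))
print("mat",blobs(im,(100,80,40),(125,255,255),(330,200,440,300),200))
print("red",blobs(im,(0,120,60),(6,255,255),(345,170,380,200)))
print("dark",blobs(im,(0,0,0),(180,255,45),(395,255,415,275)), blobs(im,(0,0,0),(180,255,45),(250,165,290,210)))
E
```

```text
[(array([366.79, 231.01]), array([358, 223,  18,  17, 242], dtype=int32)), (array([364.06, 260.33]), array([355, 252,  19,  18, 254], dtype=int32))]
green [(array([319.29, 184.89]), array([313, 179,  13,  13, 120], dtype=int32))]
mat [(array([386.64, 248.5 ]), array([ 345,  212,   80,   74, 4672], dtype=int32))]
red [(array([363.01, 185.43]), array([354, 177,  19,  18, 211], dtype=int32))]
dark [(array([404.36, 263.69]), array([398, 258,  14,  12, 136], dtype=int32))] [(array([267.95, 187.35]), array([267, 172,   3,  31,  75], dtype=int32))]
```

View pics/c1.png

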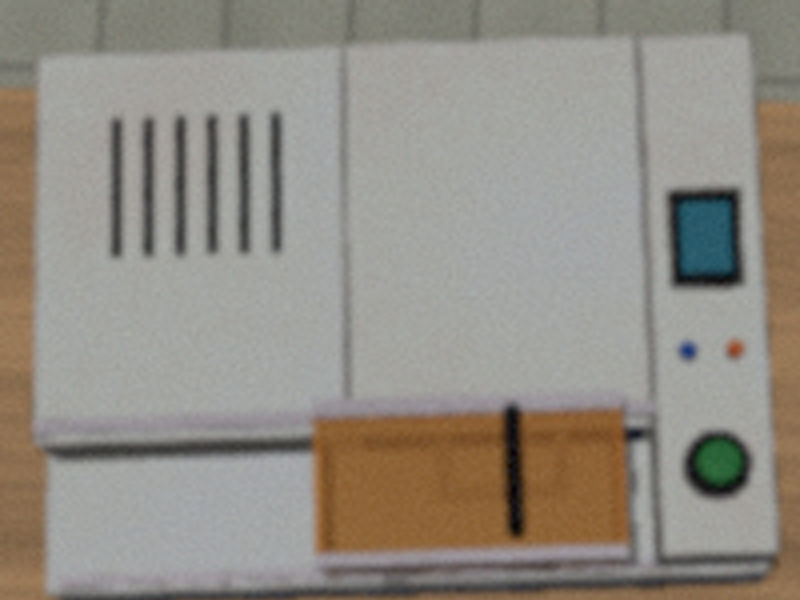

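```bash
python3 - <<'E'
from h import *
P=lambda x,y,z:onz("top",140+(x+.5)/4-.5,70+(y+.5)/4-.5,z).round(4)
pts={(-90,-104):(655,559),(-90,-184):(778,554),(280,-104):(637,37),(280,-184):(751,35),(280,315):(40,58),(0,315):(35,430)}
A=[];B=[]
for (cx,cy),(u,v) in pts.items():
    w=P(u,v,.12);print(cx,cy,w);A.append((cx/1e3,cy/1e3));B.append(w[:2])
A=np.array(A);B=np.array(B)
a=A-A.mean(0);b=B-B.mean(0)
th=np.arctan2((a[:,0]*b[:,1]-a[:,1]*b[:,0]).sum(),(a*b).sum());R=np.array([[np.cos(th),-np.sin(th)],[np.sin(th),np.cos(th)]])
o=B.mean(0)-R@A.mean(0);print("yaw",np.degrees(th),"o",o,"res mm",((A@R.T+o-B)*1e3).round(1).tolist())
for n,u,v in(("bar a",512,407),("bar b",516,532)):
    w=P(u,v,.176);print(n,w,((w[:2]-o)@R*1e3).round(1))
w=onz("top",319.29,184.89,.126);print("btn",w,((w[:2]-o)@R*1e3).round(1))
for n,u,v,z in(("b",366.8,231,.025),("b2",364.06,260.33,.025),("mat",386.6,248.5,.003),("loupe",404.4,263.7,.034),("blower",363,185.4,.09),("pad",166,250,.004)):
    print(n,onz("top",u,v,z).round(4))
im=cv2.imread("pics/top0.png");si=cv2.imread("pics/side0.png")
print(blobs(im,(0,0,170),(180,40,255),(130,225,200,275),100))
print("side",blobs(si,(75,30,120),(100,140,255),(270,170,340,215)),"green",blobs(si,(50,80,30),(80,255,255),(240,175,270,200),5))
print([proj("side",onz("top",u,v,.025)) for u,v in((366.8,231),(364.06,260.33))], proj("side",onz("top",319.29,184.89,.126)))
cv2.imwrite("pics/c2.png",cv2.resize(si[160:320,120:340],None,fx=3.5,fy=3.5,interpolation=cv2.INTER_CUBIC))
E
```

```text
-90 -104 [ 0.5759 -0.07    0.12  ]
-90 -184 [ 0.5808 -0.1521  0.12  ]
280 -104 [ 0.9447 -0.0539  0.12  ]
280 -184 [ 0.9478 -0.1336  0.12  ]
280 315 [0.9211 0.3628 0.12  ]
0 315 [0.6557 0.3493 0.12  ]
yaw 2.4973153975080824 o [0.66149662 0.03663223] res mm [[0.2, -1.2], [-1.2, 1.0], [1.1, -1.2], [1.4, -1.4], [6.4, 0.7], [-7.9, 2.0]]
bar a [0.664  0.0264 0.176 ] [  2.1 -10.3]
bar b [0.5831 0.0221 0.176 ] [-79.  -11.1]
btn [ 0.64204635 -0.11152469  0.126     ] [ -25.9 -147.2]
b [ 0.5304 -0.2606  0.025 ]
b2 [ 0.446  -0.2517  0.025 ]
mat [ 0.4822 -0.3231  0.003 ]
loupe [ 0.4385 -0.3641  0.034 ]
blower [ 0.6507 -0.2366  0.09  ]
pad [0.4652 0.3224 0.004 ]
[(array([184.8 , 252.68]), array([172, 235,  21,  31, 200], dtype=int32))]
side [(array([290.28, 192.34]), array([284, 187,  14,  12, 114], dtype=int32)), (array([310.21, 196.72]), array([304, 192,  13,  12, 115], dtype=int32))] green [(array([253.32, 187.25]), array([250, 184,   8,   7,  44], dtype=int32))]
[array([290.2608923 , 191.28912674]), array([310.16598538, 195.68637851])] [252.72240962 188.32410382]
```

View pics/c2.png

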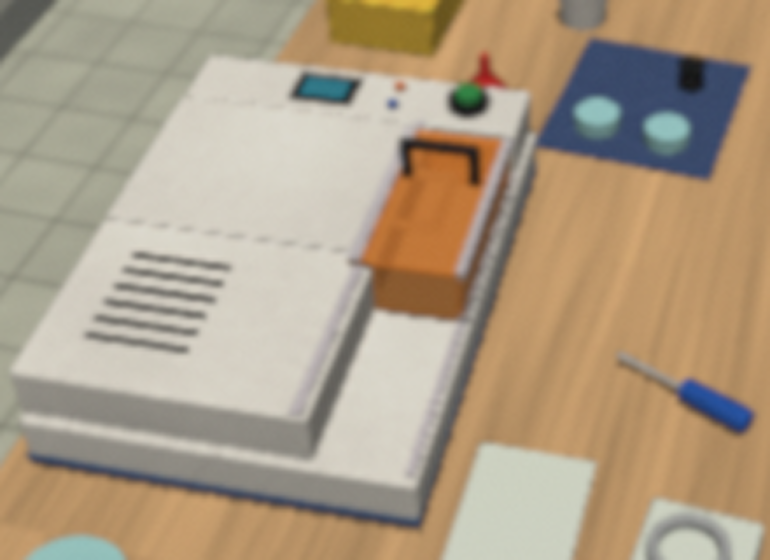

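```bash
cat >> h.py <<'E'
YAW=2.7;O=np.array([.6606,.037])
def W(x,y,z):
    a=np.radians(YAW);c,s=np.cos(a),np.sin(a);return np.array([O[0]+c*x-s*y,O[1]+s*x+c*y,z])
def C(p):
    a=np.radians(YAW);c,s=np.cos(a),np.sin(a);d=np.array(p[:2])-O;return np.array([c*d[0]+s*d[1],-s*d[0]+c*d[1]])
def best(pos,h):
    q0=np.array(arm.current_joint_positions());b=None
    for hh in(h,h+180):
        q=arm.solve_ik(pos,rot(hh))
        if q is not None:
            k=np.abs(np.array(q)-q0).max()
            if b is None or k<b[0]: b=(k,hh)
    if b is None: raise Exception("unreach %s"%pos)
    return rot(b[1])
def go(pos,h): arm.move_to(pos,best(pos,h))
def st(*a): print(*a,"t",round(arm.current_t(),2),"p",np.round(arm.current_ee_pos(),4),"F",np.round(arm.current_force(),1),"w",round(arm.current_width(),4))
E
python3 - <<'E'
from h import *
p=W(-.036,-.011,.24); go(p,92.7); st("above")
p[2]=.153; arm.move_l(p,feed=.1); st("down")
arm.grip(0.0); st("grip"); c=C(arm.current_ee_pos());print(c)
im=snap("top","t1.png",(140,120,340,270),4)
E
```

```text
above t 2.77 p [0.6251 0.0251 0.24  ] F [0.6 0.3 0.3] w 0.0909
down t 3.78 p [0.6256 0.0243 0.1537] F [0.  0.1 0.1] w 0.0913
grip t 4.97 p [0.6251 0.0244 0.153 ] F [ 0.   0.1 -0. ] w 0.0113
[-0.03600772 -0.01095924]
```

View pics/t1.png

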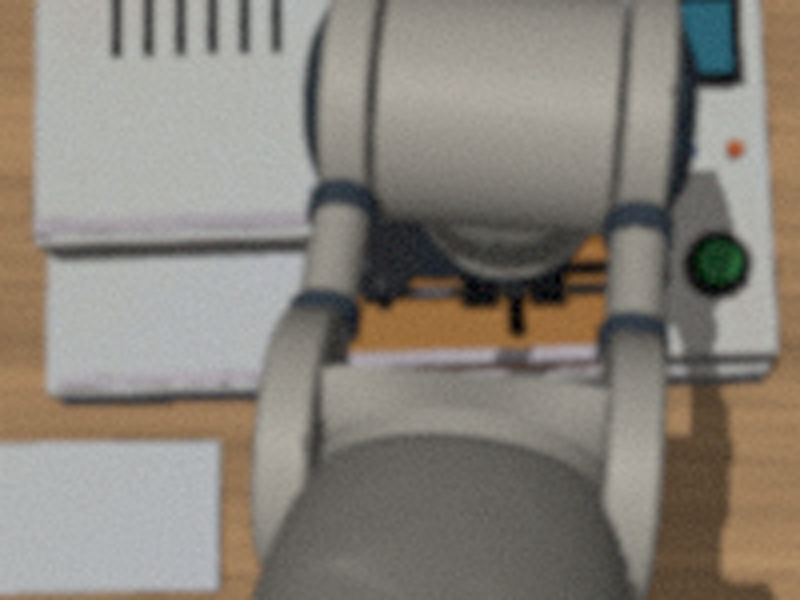

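The gripper is holding the guard bar (width 11–12 mm, bar at about crop 516,315). Now I'll slide it open.

```bash
python3 - <<'E'
from h import *
arm.move_l(W(-.036,.172,.153),feed=.1); st("near")
y=.172
for i in range(12):
    y+=.002; arm.move_l(W(-.036,y,.153),feed=.05)
    f=np.array(arm.current_force()); print(round(y,3),C(arm.current_ee_pos()).round(4),f.round(1),round(arm.current_width(),4))
    if abs(f[1])>12: break
E
```

```text
near t 7.01 p [0.6153 0.209  0.153 ] F [-6.2  1.2  3.1] w 0.0112
0.174 [-0.0371  0.1759] [-6.3  0.   3.1] 0.0111
0.176 [-0.0371  0.1779] [-5.9 -0.2  5.4] 0.011
0.178 [-0.0372  0.1782] [ -5.5 -12.    7.1] 0.011
```

```bash
python3 - <<'E'
from h import *
arm.grip(.05); st("rel")
p=np.array(arm.current_ee_pos());print("bar open C",C(p)); p[2]=.26; arm.move_l(p,feed=.15)
go(np.array([.40,.05,.3]),2.7) if False else arm.move_to([.42,.2,.3],best([.42,.2,.3],92.7))
snap("top","t2.png",(140,70,340,220),4); snap("side","s2.png",(120,160,340,320),3.5);st("")
E
```

```text
rel t 8.5 p [0.6162 0.2131 0.153 ] F [0.7 0.4 0. ] w 0.0501
bar open C [-0.03601388  0.17796477]
 t 10.28 p [0.421  0.2001 0.2996] F [-0.   0.4 -0.3] w 0.0502
```

View pics/t2.png

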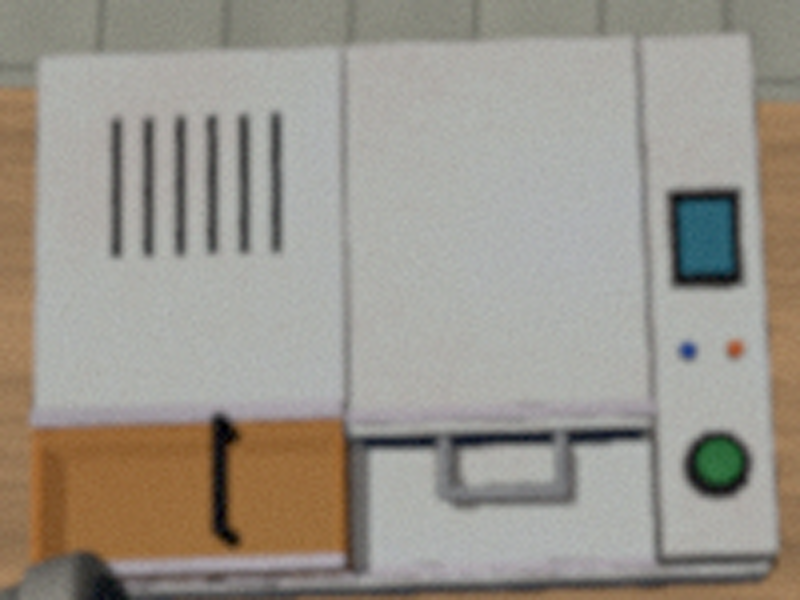

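View pics/s2.png

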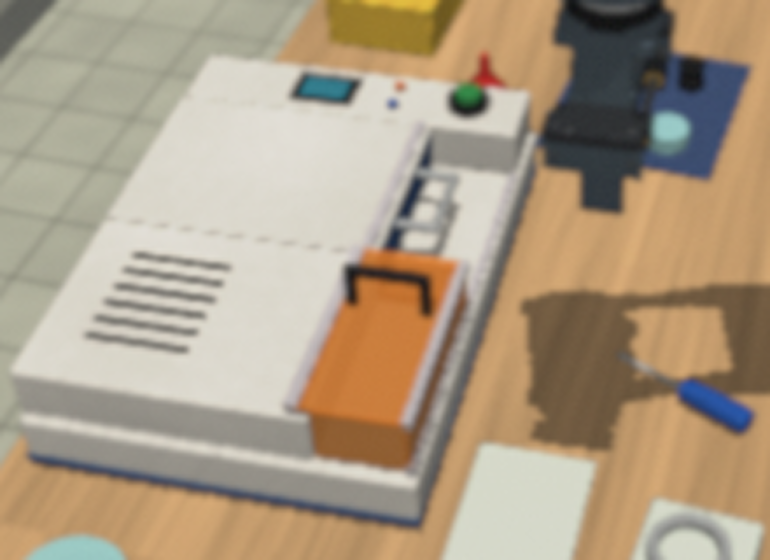

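Guard is open (bar at crop 222,480) and the tray handle is visible at about crop (509,493). Next I'll grip the handle and pull.

```bash
python3 - <<'E'
from h import *
w=onz("top",140+509.5/4-.5,70+494/4-.5,.111);print("handle",w,C(w))
h=W(-.040,0,0);print(h)
go(W(-.041,0,.22),2.7); arm.grip(.04)
arm.move_l(W(-.041,0,.091),feed=.1); st("down")
arm.grip(0.); st("grip")
if .007<arm.current_width()<.014:
    arm.move_l(W(-.041-.178,0,.091),feed=.1); st("near"); x=-.219
    for i in range(8):
        x-=.002; arm.move_l(W(x,0,.091),feed=.05)
        f=np.array(arm.current_force()); print(round(x,3),C(arm.current_ee_pos()).round(4),f.round(1))
        if abs(f[0])>12: break
E
```

```text
handle [0.62007845 0.02861464 0.111     ] [-0.04087157 -0.00646723]
[0.62064441 0.03511574 0.        ]
down t 13.27 p [0.6201 0.035  0.0916] F [-0.  0.  0.] w 0.0403
grip t 13.84 p [0.6198 0.0351 0.0911] F [ 0.6 -0.3  1.5] w 0.0095
near t 15.78 p [0.4407 0.0256 0.0911] F [ -0.2 -15.8   2. ] w 0.0092
-0.221 [-0.2221 -0.001 ] [  1.6 -15.6   1.4]
-0.223 [-0.2241 -0.001 ] [  0.3 -17.1   0.3]
-0.225 [-0.2248 -0.001 ] [  8.7 -14.3  -6.7]
-0.227 [-0.2248 -0.0011] [ 17.8 -11.6 -19.4]
```

```bash
python3 - <<'E'
from h import *
arm.grip(.045); p=np.array(arm.current_ee_pos());print(C(p),p); p[2]=.25; arm.move_l(p,feed=.2)
arm.move_to([.36,-.02,.36],best([.36,-.02,.36],2.7)) if False else go(np.array([.45,.30,.3]),92.7)
snap("top","t3.png",(200,120,340,225),5.5); snap("side","s3.png",(160,160,360,310),4);st("")
E
```

```text
[-2.27064732e-01  1.63996851e-05] [0.43378657 0.02632017 0.09099702]
 t 19.6 p [0.4502 0.2988 0.2995] F [ 0.1 -0.  -0.3] w 0.0449
```

View pics/t3.png

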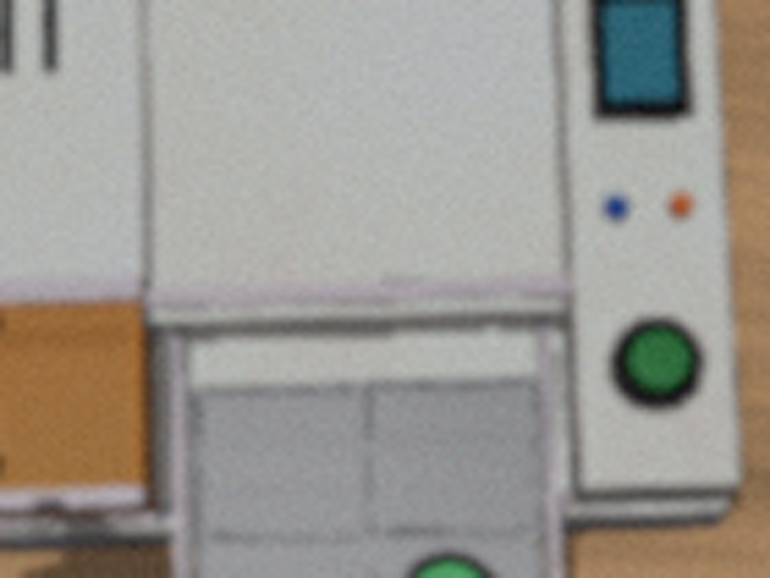

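View pics/s3.png

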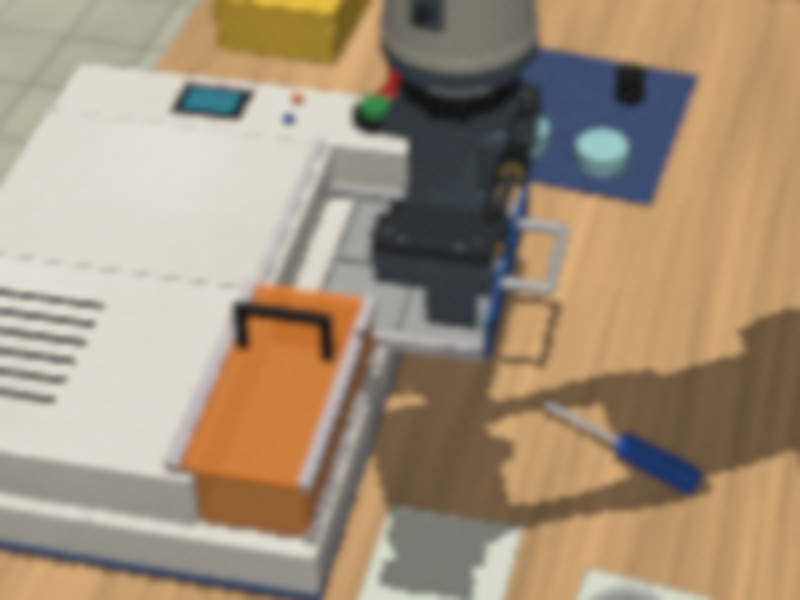

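The rear compartments are empty. One green mount is in the front -y compartment, with its top edge at crop (450,560). I'll take a lower crop and measure.

```bash
python3 - <<'E'
from h import *
im=snap("top","t4.png",(220,170,350,270),6); cv2.imwrite("pics/full4.png",im)
b=blobs(im,(45,60,90),(85,255,255),(225,185,300,250));print(b)
for c,s in b: w=onz("top",*c,.092);print(w,C(w))
print("blanks",[(c,s[4],onz("top",*c,.025).round(4)) for c,s in blobs(im,(75,30,120),(100,140,255),(335,205,440,290))])
E
```

```text
[(array([281.11, 229.12]), array([274, 222,  15,  15, 187], dtype=int32))]
[ 0.52452979 -0.01188983  0.092     ] [-0.13822218 -0.04242577]
blanks [(array([366.74, 230.86]), np.int32(256), array([ 0.5308, -0.2604,  0.025 ])), (array([364.01, 260.4 ]), np.int32(268), array([ 0.4458, -0.2516,  0.025 ]))]
```

View pics/t4.png

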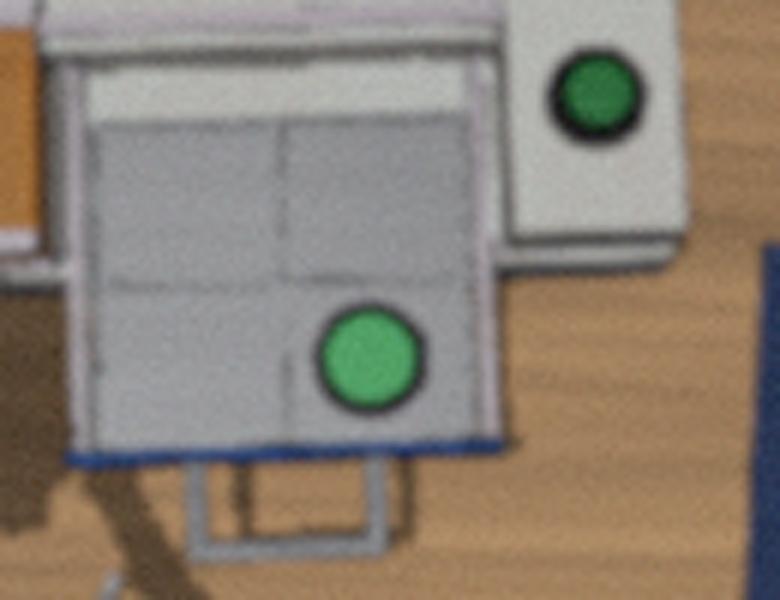

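View pics/full4.png

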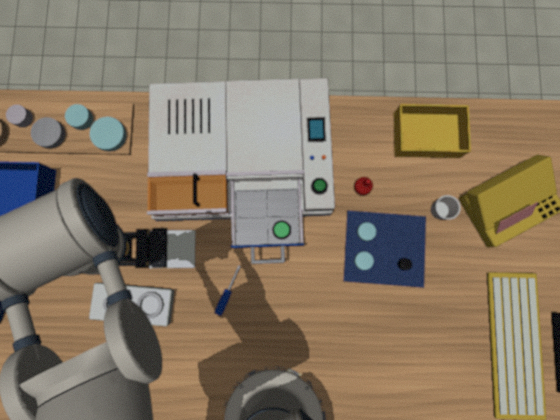

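One mount, in the front -y compartment (281,229), and two blanks, at (367,231) and (364,260). The divider cross at (267,217) gives me the tray centre.

```bash
cat >> h.py <<'E'
def pick(xy,z,h,zup=.22,open_=.075):
    go(np.array([*xy,zup]),h); arm.grip(open_)
    arm.move_l([*xy,z],feed=.12); arm.grip(0.); st("gripped")
    ok=.045<arm.current_width()<.06
    arm.move_l([*xy,zup],feed=.12); st("lifted",ok); return .045<arm.current_width()<.06
def place(xy,z,h,zup=.22,zvia=.25):
    go(np.array([*xy,zup]),h)
    w=arm.current_width()
    if not .045<w<.06: st("LOST"); return False
    arm.move_l([*xy,z],feed=.08); st("placed"); arm.grip(.066)
    arm.move_l([*xy,zup],feed=.15); return True
E
python3 - <<'E'
from h import *
c=lambda x,y:(220+(x+.5)/6-.5,170+(y+.5)/6-.5)
for n,u,v,z in(("cross",283,282,.076),("rear mid",282,122,.07),("left back",100,125,.07),("right back",468,115,.07),("handle",288,548,.111)):
    w=onz("top",*c(u,v),z);print(n,w.round(4),C(w).round(4))
# pad corners
im=cv2.imread("pics/top0.png");hsv=cv2.cvtColor(im,cv2.COLOR_BGR2HSV)
m=cv2.inRange(hsv,np.array((0,0,140)),np.array((180,60,255)));r=np.zeros_like(m);r[225:274,130:202]=m[225:274,130:202]
k,_=cv2.findContours(r,cv2.RETR_EXTERNAL,cv2.CHAIN_APPROX_SIMPLE);k=max(k,key=cv2.contourArea);R=cv2.minAreaRect(k);print(R,cv2.contourArea(k))
print("pad",[onz("top",*p,.004).round(4) for p in cv2.boxPoints(R)],onz("top",*R[0],.004))
E
```

```text
cross [0.5602 0.0283 0.076 ] [-0.1007 -0.0039]
rear mid [0.6367 0.0306 0.07  ] [-0.0242 -0.0052]
left back [0.6336 0.116  0.07  ] [-0.0233  0.0802]
right back [ 0.6417 -0.0566  0.07  ] [-0.0233 -0.0926]
handle [0.4376 0.0227 0.111 ] [-0.2234 -0.0038]
((165.0, 249.0), (38.0, 58.0), 90.0) 2129.5
pad [array([0.5221, 0.4141, 0.004 ]), array([0.5255, 0.2433, 0.004 ]), array([0.4147, 0.238 , 0.004 ]), array([0.4114, 0.4066, 0.004 ])] [0.46806152 0.32545997 0.004     ]
```

```bash
python3 - <<'E'
from h import *
if pick((.5245,-.0119),.080,92.7,open_=.063):
    st(place((.468,.3245),.0155,92.7))
go(np.array([.42,-.02,.36]),92.7) if 0 else None
st()
E
```

```text
gripped t 23.04 p [ 0.5248 -0.0119  0.0805] F [-0.4 -0.4  6.8] w 0.0508
lifted True t 24.36 p [ 0.5241 -0.0119  0.2193] F [ 0.  -0.1 -1.2] w 0.0511
placed t 28.35 p [0.4681 0.3246 0.0157] F [ 0.4 -0.2 -0.8] w 0.0514
True t 30.31 p [0.4676 0.3243 0.2193] F [-0.9  0.3  0.5] w 0.0657
t 30.31 p [0.4676 0.3243 0.2193] F [-0.9  0.3  0.5] w 0.0657
```

```bash
python3 - <<'E'
from h import *
go(np.array([.446,-.2516,.22]),92.7)
im=snap("top","t5.png")
snap("side","s5.png")
b=blobs(im,(45,60,90),(85,255,255),(100,200,260,300));print("mount",[(c,s[4],onz("top",*c,.026).round(4)) for c,s in b])
print("blanks",[(c,s[4],onz("top",*c,.025).round(4)) for c,s in blobs(im,(75,30,120),(100,140,255),(335,205,440,290))])
E
```

```text
mount [(array([163.3 , 248.61]), np.int32(171), array([0.4682, 0.3243, 0.026 ]))]
blanks [(array([371.46, 223.26]), np.int32(247), array([ 0.5532, -0.2744,  0.025 ]))]
```

View pics/t5.png

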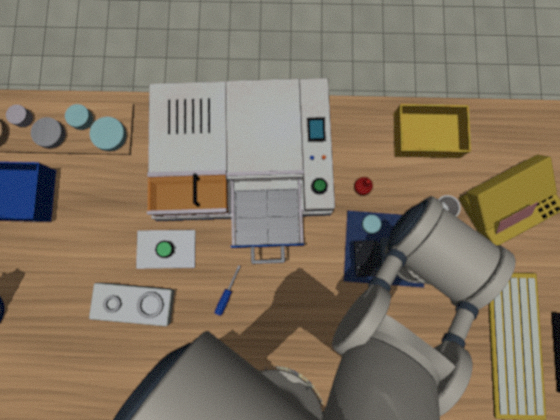

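View pics/s5.png

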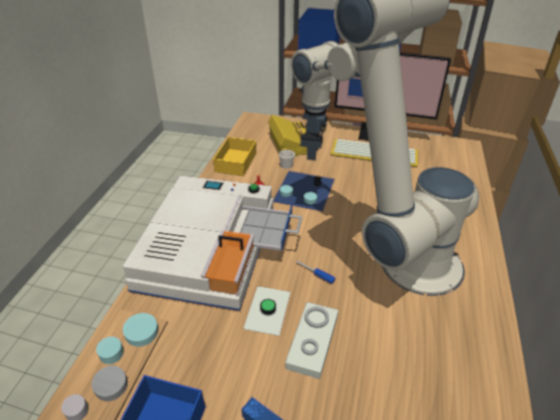

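The mount lies flat on the pad at (163,249). The knock has happened: the rear blank moved to (371,223), i.e. (0.553, -0.274). The near one is still at side (310,197).

```bash
python3 - <<'E'
from h import *
if pick((.446,-.2516),.012,92.7):
    x=np.array([.5602,.0283])+(W(.038,-.042,0)-W(0,0,0))[:2]; print(x)
    st(place(x,.0795+.0005,92.7))
    go(np.array([.5532,-.2744,.22]),92.7)
    im=snap("top","t6.png",(220,170,350,270),6)
    print([(c,s[4],onz("top",*c,.092).round(4)) for c,s in blobs(im,(75,30,120),(100,140,255),(225,175,305,250))])
    snap("side","s6.png",(180,160,380,310),4)
E
```

```text
gripped t 35.48 p [ 0.446  -0.2517  0.0121] F [-0.8 -0.5  2.9] w 0.0514
lifted True t 37.36 p [ 0.4458 -0.2514  0.2195] F [-0.2 -0.8 -1.8] w 0.0512
[ 0.60013629 -0.01186333]
placed t 40.36 p [ 0.6004 -0.0119  0.0804] F [-0.1  0.7 -1. ] w 0.0508
True t 41.88 p [ 0.5996 -0.0118  0.2191] F [0.5 0.2 0.4] w 0.0657
[(array([281.78, 201.71]), np.int32(286), array([ 0.6002, -0.0124,  0.092 ]))]
```

View pics/t6.png

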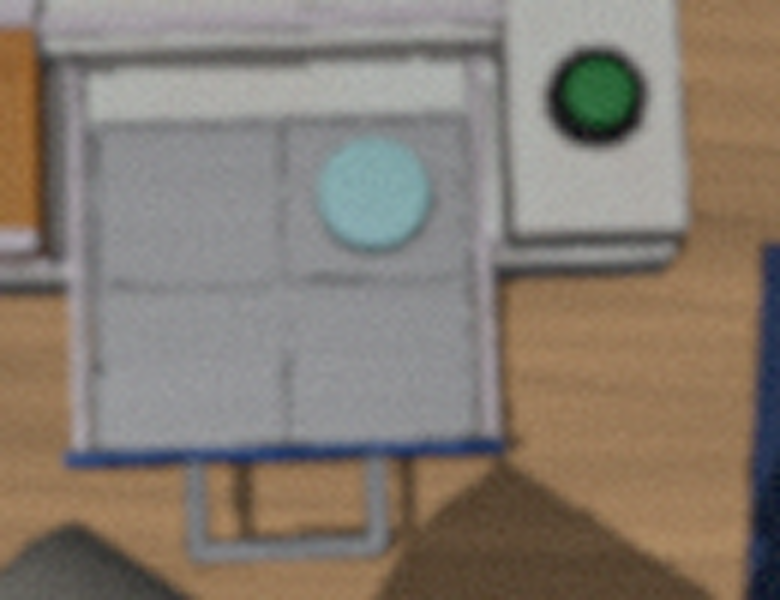

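View pics/s6.png

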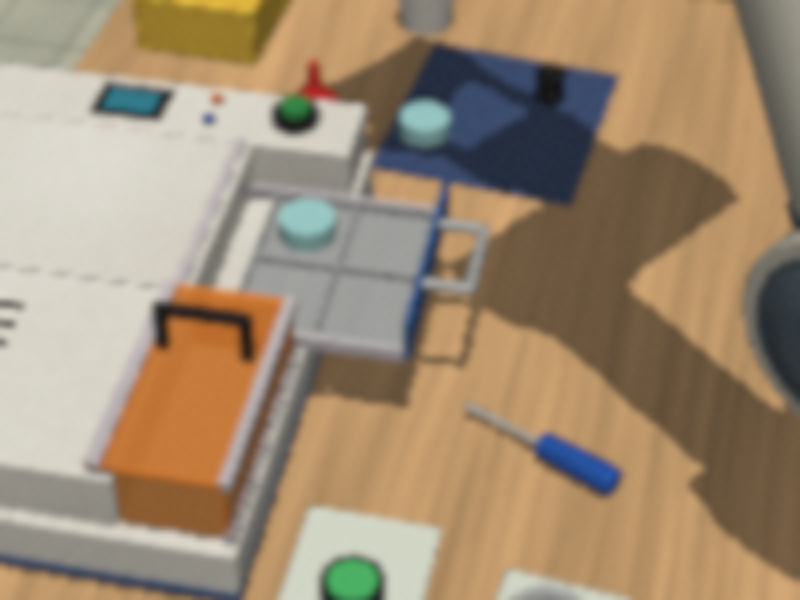

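The blank is flat in the rear -y compartment. Next is the second blank, after a cross-view check.

```bash
python3 - <<'E'
from h import *
print(proj("side",(.5532,-.2744,.025)))
if pick((.5532,-.2744),.012,92.7):
    x=np.array([.5602,.0283])+(W(-.038,-.042,0)-W(0,0,0))[:2]; print(x)
    st(place(x,.080,92.7))
    go(np.array([.45,-.25,.25]),92.7)
    im=snap("top","t7.png",(200,170,460,300),3); snap("side","s7.png",(180,160,380,310),4)
    print([(c,s[4],onz("top",*c,.092).round(4)) for c,s in blobs(im,(75,30,120),(100,140,255),(225,175,305,250))])
E
```

```text
[285.62118784 188.52010059]
gripped t 46.02 p [ 0.5533 -0.2744  0.0121] F [-0.7  0.3  3.2] w 0.0512
lifted True t 47.9 p [ 0.5529 -0.2743  0.2194] F [-0.8 -0.1 -1.1] w 0.0515
[ 0.52422066 -0.01544342]
placed t 50.82 p [ 0.5245 -0.0155  0.0804] F [ 0.3 -0.4 -1.8] w 0.0509
True t 52.34 p [ 0.5237 -0.0154  0.2192] F [0.  0.2 0.5] w 0.066
[(array([281.88, 201.76]), np.int32(289), array([ 0.6   , -0.0127,  0.092 ])), (array([282.73, 229.16]), np.int32(294), array([ 0.5245, -0.0163,  0.092 ]))]
```

View pics/t7.png

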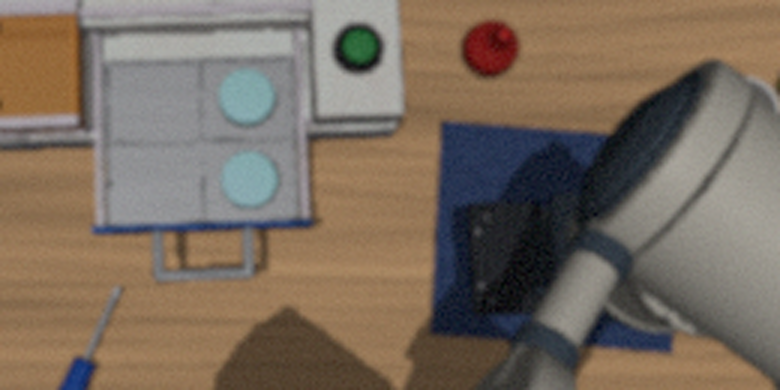

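View pics/s7.png

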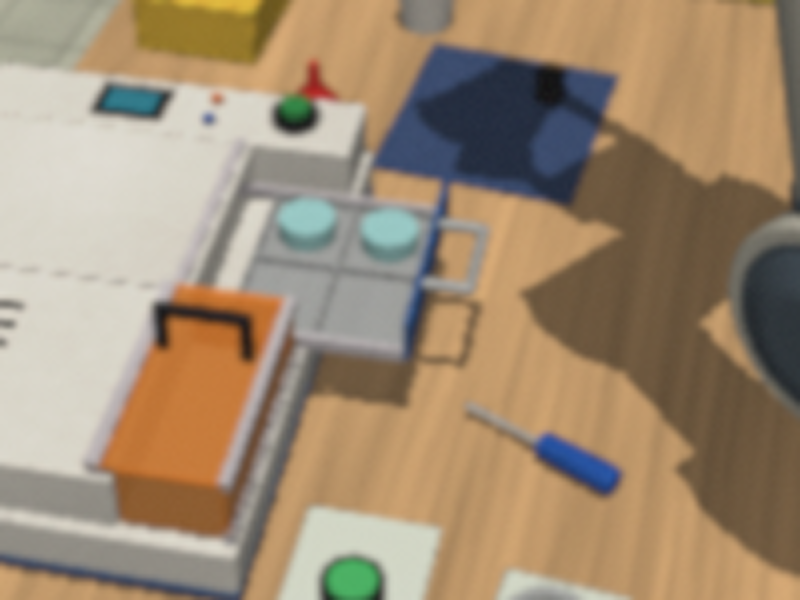

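Both blanks lie flat in separate -y compartments, and the mat is clear except for the loupe. Now I'll push the tray home.

```bash
python3 - <<'E'
from h import *
a=np.radians(3.1);d=np.array([np.cos(a),np.sin(a),0])
p=np.r_[W(-.2255,-.003,0)[:2],.091]
go(np.r_[p[:2],.22],3.1); arm.grip(.04); arm.move_l(p,feed=.1); arm.grip(0.); st("grip")
if .007<arm.current_width()<.014:
    p=np.array(arm.current_ee_pos()); s=.178
    arm.move_l(p+d*s,feed=.08); st("near")
    for i in range(10):
        s+=.002; arm.move_l(p+d*s,feed=.04)
        f=np.array(arm.current_force()); print(round(s,3),C(arm.current_ee_pos()).round(4),f.round(1))
        if abs(f[0])>14: break
E
```

```text
grip t 57.08 p [0.4363 0.0234 0.0911] F [ 4.5  1.6 -2.4] w 0.0094
near t 59.47 p [0.6135 0.0329 0.0912] F [-1.4 -1.   6.1] w 0.0093
0.18 [-0.045  -0.0019] [-0.9 -1.8  5.5]
0.182 [-0.0429 -0.0019] [-0.4 -1.5  4.8]
0.184 [-0.0408 -0.0018] [-0.4 -1.4  3.6]
0.186 [-0.0397 -0.0018] [-5.1 -2.4  9.4]
0.188 [-0.0397 -0.0018] [-17.7  -4.5  18.9]
```

```bash
python3 - <<'E'
from h import *
arm.grip(.04); p=np.array(arm.current_ee_pos()); p[2]=.25; arm.move_l(p,feed=.15)
b=np.array([.6152,.2133,.153])
go(np.r_[b[:2],.25],93.1)
im=snap("top","t8.png",(140,120,340,270),4)
arm.grip(.06); arm.move_l(b,feed=.1); arm.grip(0.); st("grip")
if .009<arm.current_width()<.016:
    a=np.radians(93.1);d=-np.array([np.cos(a),np.sin(a),0]);p=np.array(arm.current_ee_pos());s=.2
    arm.move_l(p+d*s,feed=.1); st("near")
    for i in range(12):
        s+=.002; arm.move_l(p+d*s,feed=.04)
        f=np.array(arm.current_force()); print(round(s,3),C(arm.current_ee_pos()).round(4),f.round(1))
        if abs(f[1])>12: break
    arm.grip(.05); p=np.array(arm.current_ee_pos()); p[2]=.26; arm.move_l(p,feed=.15)
    go(np.array([.45,.25,.3]),93.1)
snap("top","t9.png",(140,120,340,270),4); snap("side","s9.png",(120,160,340,320),3.5); st()
E
```

```text
grip t 66.26 p [0.6152 0.2132 0.153 ] F [-0.1 -0.4  0.3] w 0.0109
near t 68.41 p [0.6259 0.0135 0.153 ] F [-3.2 -2.6  2.6] w 0.0111
0.202 [-0.0357 -0.0238] [-4.  -0.2  3.6]
0.204 [-0.0357 -0.0259] [-3.3 -0.7  4. ]
0.206 [-0.0357 -0.0281] [-5.5 -0.3  2.2]
0.208 [-0.0357 -0.03  ] [-3.9 -0.7  3.9]
0.21 [-0.0357 -0.0318] [-6.  -0.7  3.7]
0.212 [-0.0357 -0.0319] [-4.7 14.9  3.4]
t 72.79 p [0.4508 0.2492 0.2996] F [0.4 0.7 0.5] w 0.0499
```

View pics/t9.png

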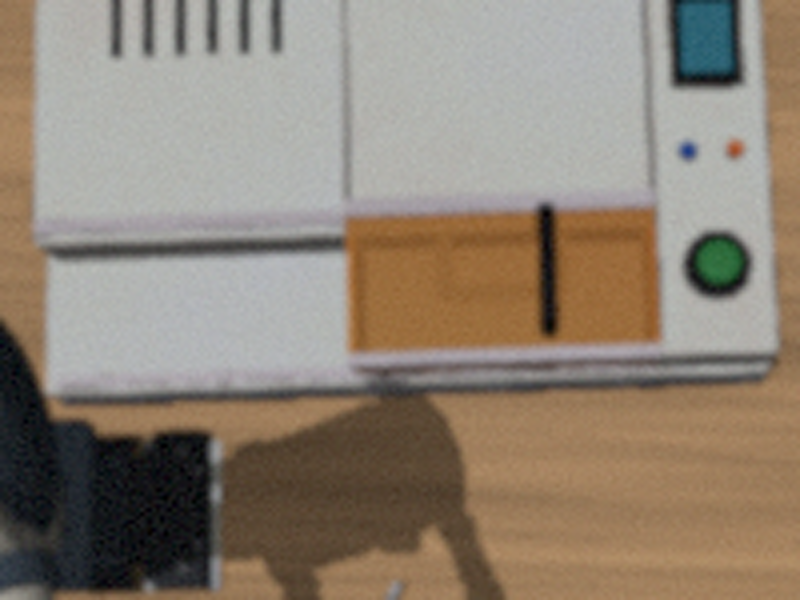

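View pics/s9.png

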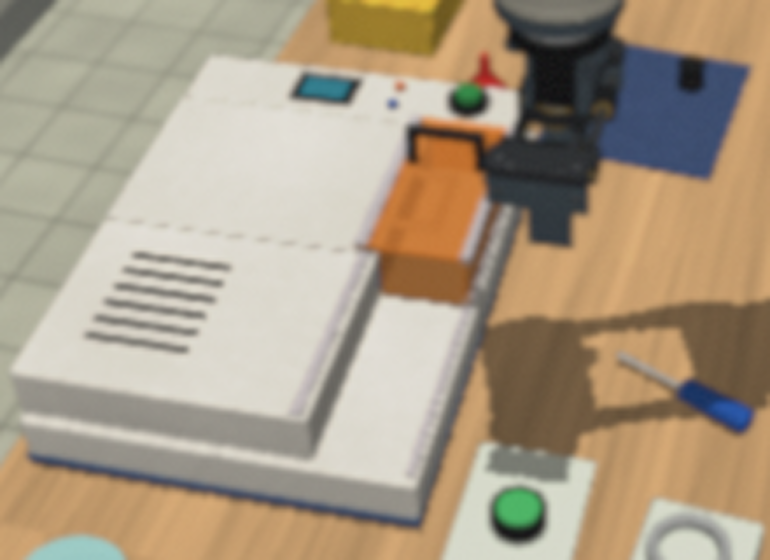

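Guard shut: 211 mm of travel with contact at the end stop, handle at crop (547,268), and the tray covered. Now I'll press start, using the force reading.

```bash
python3 - <<'E'
from h import *
im=arm.snapshot("top")[:,:,::-1].copy()
c=blobs(im,(50,80,40),(80,255,255),(300,170,340,200))[0][0]; w=onz("top",*c,.128);print(c,w)
arm.grip(0.); go(np.r_[w[:2],.22],93.1)
arm.move_l([w[0],w[1],.140],feed=.1); st("above"); z=.140; f0=np.array(arm.current_force())[2]
for i in range(40):
    z-=.001; arm.move_l([w[0],w[1],z],feed=.02); f=np.array(arm.current_force())[2]-f0
    if f>1.5: print(round(z,4),np.round(arm.current_ee_pos()[2],4),round(f,1))
    if f>20: break
arm.sleep(.2); st("pressed")
arm.move_l([w[0],w[1],.24],feed=.1)
go(np.array([.45,0.1,.32]),93.1); st()
snap("top","t10.png"); snap("side","s10.png")
E
```

```text
[319.35 185.05] [ 0.64118635 -0.11146575  0.128     ]
above t 76.18 p [ 0.6415 -0.1114  0.1407] F [-2.   1.2  1.9] w 0.0005
0.137 0.1371 2.4
0.136 0.1363 4.2
0.135 0.1361 16.0
0.134 0.1359 26.5
pressed t 77.88 p [ 0.6417 -0.1116  0.1359] F [-4.1  2.2 28.4] w 0.0004
t 80.22 p [0.4509 0.0995 0.3197] F [ 1.2 -0.2  0.4] w 0.0006
```

View pics/t10.png

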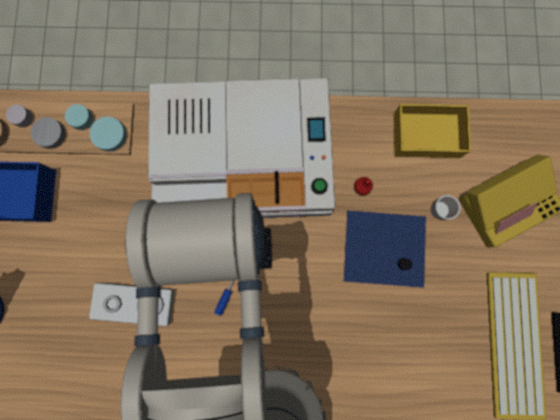

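View pics/s10.png

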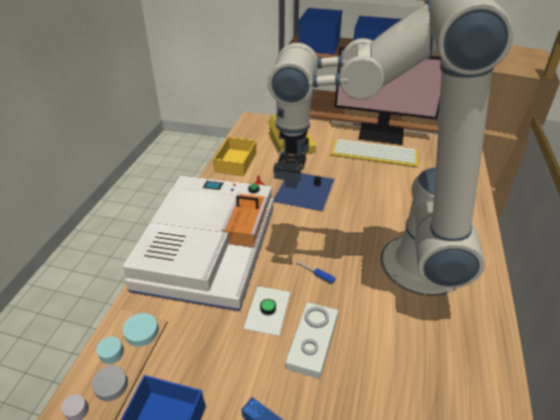

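The press showed a spring of up to about 6 N and then a hard stop at z=0.136. I'll triangulate the button top from the two views to confirm the full travel, without pressing again.

```bash
python3 - <<'E'
from h import *
t=cv2.imread("pics/t10.png");s=cv2.imread("pics/s10.png")
a=blobs(t,(50,80,40),(80,255,255),(300,170,340,200))[0][0]
for lo in((50,80,30),(50,120,60)):
    b=blobs(s,lo,(85,255,255),(240,175,270,200),5);print(b)
    o1,d1=ray("top",*a);o2,d2=ray("side",*b[0][0])
    x=np.linalg.lstsq(np.c_[d1,-d2],o2-o1,rcond=None)[0];print(o1+d1*x[0],o2+d2*x[1])
m=blobs(s,(45,60,60),(85,255,255),(240,290,300,330));print(m,proj("side",(.468,.3245,.026)))
E
```

```text
[(array([253.35, 187.33]), array([250, 184,   8,   7,  43], dtype=int32))]
[ 0.64074368 -0.11096029  0.13159363] [ 0.6393239  -0.11121147  0.1313182 ]
[(array([253.27, 187.17]), array([250, 185,   7,   5,  30], dtype=int32))]
[ 0.64058889 -0.11088016  0.13231848] [ 0.63956316 -0.111062    0.13211953]
[(array([267.63, 304.98]), array([261, 299,  14,  12, 134], dtype=int32))] [267.21172651 304.62431892]
```

The triangulated height is about 0.132, though the button's green side pulls it low. That doesn't clearly confirm full travel. A light touch will show where contact begins, stopping as soon as the spring is felt.

```bash
python3 - <<'E'
from h import *
w=np.array([.6412,-.1115])
go(np.r_[w,.22],93.1); arm.move_l([*w,.150],feed=.08); arm.sleep(.5)
m=lambda:np.mean([(arm.sleep(.03),arm.current_force()[2])[1] for _ in range(6)])
f0=m();print("f0",f0);z=.150
while z>.1372:
    z-=.001; arm.move_l([*w,z],feed=.02); arm.sleep(.15); f=m()-f0; print(round(z,4),round(arm.current_ee_pos()[2],4),round(f,2))
    if f>3.5: break
E
```

```text
f0 0.2231420024563827
0.149 0.149 -0.04
0.148 0.148 -0.22
0.147 0.147 -0.45
0.146 0.146 -0.55
0.145 0.145 -0.17
0.144 0.144 -0.24
0.143 0.143 -0.08
0.142 0.1421 0.8
0.141 0.141 1.45
0.14 0.14 2.47
0.139 0.139 3.18
0.138 0.138 3.53
```

The spring contact starts at about 0.1425, so the earlier stop at 0.136 was the full 6 mm. I'll retreat, do a last check, and hand in.

```bash
python3 - <<'E'
from h import *
arm.move_l([.6412,-.1115,.24],feed=.1); go(np.array([.42,-.1,.35]),93.1); arm.sleep(.5)
snap("top","t11.png"); st()
E
```

```text
t 93.1 p [ 0.4201 -0.1     0.3499] F [ 0.3 -0.1  0. ] w 0.0003
```

View pics/t11.png

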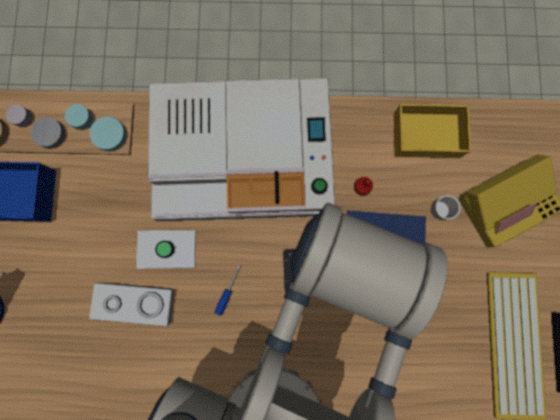

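The guard is shut (handle at 277,187), the mount is on the pad (164,249), and everything else in view is where it started.

```bash
python3 -c "
from rig import arm
arm.sign_off();print(arm.current_t())"
```

```text
the job is handed in; nothing more can be done
the job is handed in; nothing more can be done
```

The UV cleaner is reloaded and I handed the job in at about 93 s, well inside the 210 s limit.

**What I did**
- I slid the guard open and pulled the tray out, each until it met its stop.
- There was one mount, in the front -y compartment, and I laid it flat on the white pad.
- There were two blanks. I laid them flat in the rear -y and front -y compartments. One had been knocked aside during the run, so I located it again before picking it up.
- I pushed the tray home, slid the guard shut until each met its stop, and only then pressed start.

**What the last checks showed**
- **Guard and tray:** the guard moved its full 211 mm to the end stop. The tray stopped hard with its handle 40 mm in front of the chamber face, as it should be when home.
- **Pad and bench:** the last picture showed the mount on the pad. The rings, driver, blower and pot looked unmoved. The arm hid the loupe in that picture, but it was in place in the one before.
- **Blanks in the tray:** I last saw them just before pushing the tray in, so their positions inside the closed cleaner are not checked.
- **Start button:** my camera estimate of the button height (about 132 mm) disagreed with the press, which stopped hard at 136 mm. I checked with a second, lighter touch, guard shut, which put the button's top at about 142.5 mm. That means the first press was the full 6 mm, but the touch also pushed the button partway down (about 4.5 mm) a second time.

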